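# Set up the cordless floodlight and hold it up

## Robot

A 6-joint arm with a two-finger parallel gripper is mounted at the origin on the work surface. World frame = base frame: x ahead of the robot, y to its left, z up, the work surface at z = 0. Lengths are in m, angles in rad, forces in N, time in s.
With the tool pointing down it reaches from about 0.375 to 0.925 m from the base axis. Payload 5.7 kg.
Tool frame: the origin (TCP) lies between the finger pads, 19 mm behind the fingertips; this is the grasp point; z points along the fingers, y is the line along which they close (so a half turn about z gives the same grasp; the last joint's range is limited). The gripper opens to 85 mm and grips with 20 to 120 N. Pads are 22 mm wide; open, the fingers measure 114 mm over their backs; the gripper's body (76 mm by 85 mm) begins 54 mm behind the grasp point. The pads swing forward as they close: fully open they stand 13 mm farther back than shut.
Start: joints at [-1.348, 0.359, 1.51, -0, 1.272, -0.115], TCP at [0.199, -0.566, 0.25] pointing down, gripper open.
Joint ranges: [-2.97, 2.97], [-1.01, 2.36], [0.21, 2.38], [-0.96, 4.11], [0.2, 2.71], [-2.98, 2.98]. Speed limits (rad/s): [2.39, 2.39, 3.14, 3.14, 3.14, 3.14].

## Interface

Orientations are given as a unit quaternion [x, y, z, w].
In Python, from cell import robot, get_image, get_calibration gives the robot as it stands (robot), with the cameras as plain functions.
- The arm moves only by the shell command python3 drive.py 'ROWS' [FORCE]. ROWS is a JSON list of rows, 1 to 20 of them, each of 7 numbers: a rotation vector rx, ry, rz in rad, then dx, dy, dz in m, then the finger opening in m; each row shifts and turns the commanded pose from where the row before left it, along the tool's axes as they then stand; what a row does not reach is not made up. A row lasts 1/12 s, in which the tool goes at most 0.0417 m and 0.125 rad, less where a joint would pass 70% of its speed; a pose out of reach is approached as far as the arm can. The fingers move at their own pace and stop on an object; FORCE is the grip in N (left out, the last holds). Time passes only in rows, so rows that do not move let the fingers close. It prints the time, the measured TCP pose, the force, the opening and the grip force at its end.
- robot.observe(): the state, without advancing time (a new reading comes with each control period).
- get_image(name): name is "scene" or "top"; returns the picture (400x640x3 uint8, red, green, blue); there is no depth.
- get_calibration(name): a dict with "mtx" (3x3 intrinsics, pixels), "k1" (the pictures are not rectified: a ray, as slopes to the right and down, at radius r is drawn at 1 + k1 r^2 times it, then the intrinsics apply), "R" (3x3) and "t" (3): a world point X has camera coordinates R X + t. Camera axes: x right, y down, z forward; pixel columns grow to the right and rows downward; lengths in m; the calibration is good to about 2 mm. A picture is of the moment at which its call begins. get_calibration takes no time and is no camera call.
- robot.sign_off(): hands the job in; it is judged then, once.
The state is a dict: "time_s": time; "joints": joint angles; "dq": joint speeds; "joint_torque": joint torques, N m; "eef_pos": TCP position; "tool_rot": TCP orientation; "ft_force": force on the tool from outside, world axes, zero at the start; "ft_torque": the same for the moment, N m; "finger_gap": finger opening in m; "finger_force": force on a finger pad.
Only numpy, scipy, OpenCV 4.12 (cv2) and the standard library are available. Lean on these libraries where they do the work, as an engineer would, in place of code of your own. Each camera call takes 0.05 s, during which the arm holds its last target. There are 200 camera calls.

## Task

Set up the cordless floodlight lying on its face: take its flat battery out of the charger, slide it fully home into the slot in the lamp's back, then swing the wire stand out until it snaps over centre against its stop. Then raise the lamp by its carrying bar until it stands upright on its lower tube and the stand's foot, and finish while still holding it there by the bar, since it is front-heavy and falls on its face if let go. Leave the other things on the table where they are.

Things in the scene. Friction and masses are not known exactly. Their poses are not given: they have to be found in the camera images.
- lamp: Loose floodlight, 0.7 kg, face down: housing x 45..225, y +-112, z 0..60 mm in a 16 mm tube guard (centreline z 56; sides y +-128; bar x 284). x: lower tube to bar (up when stood), z out of its back. Origin: face plane, outer edge of lower tube, mid-width. Raised, it pivots on the housing edge x 45, z 0 to about 51 deg, then on the lower tube's feet. Front-heavy: upright it falls face first.
- lamp_bar (a point): Middle of the carrying bar's rubber grip (19 mm diameter, 110 mm long, along the lamp's y) at x 284, z 56 mm in the lamp's frame, 50 mm clear of the housing. Round: it can turn in the fingers while the lamp is raised.
- lamp_rail (a point): Middle of the lower tube, at x 10, z 56 mm in the lamp's frame; its two rubber feet are 20 mm in diameter, so it is 10 mm above the table when the lamp stands (the carrying bar is then 284 mm up and the stand's foot 140 mm behind the tube).
- bay_floor (a point): Centre of the floor of the battery slot in the lamp's back, at x 135, y 0, z 22 mm in the lamp's frame, same axes. The slot is 25 mm along x, 73 mm along y, 38 mm deep; its mouth at z 60 mm has a 3 mm chamfer and faces along the lamp's z (up while it lies).
- battery: Flat grey battery, 22 x 70 x 78 mm (its x, y, z), 0.17 kg, standing upright in the charger; origin at the centre of its lower end, z along its length. Either way round fits. Seated in the lamp its lower end is on the slot's floor and 40 mm stick out.
- charger: Black charger fixed to the table, 80 x 110 mm and 42 mm high, origin under its centre. Its slot (25 along its x, 73 along its y) is 30 mm deep, floor 12 mm above the table; the battery is lifted straight up out of it. It stands at one side of the lamp, the label printer at the other.
- printer: White label printer fixed to the table, 110 x 100 x 78 mm, origin under its centre. Not used.
- stand (a joint): Swing of the wire stand, rad: 0 folded against the lamp's back, 0.66 out against its stop. Hinge axis along the lamp's y (positive turn about +y) at x 165, z 74 mm. While the lamp lies, an over-centre spring pulls it shut below about 0.38 and snaps it open above; about 2 N up at the foot starts it. A hard jerk lifts the lamp.
- stand_foot (a point): Middle of the stand's foot, a rubber-covered bar 13 mm in diameter, 226 mm long along the lamp's y, 201 mm from the hinge. Folded it lies beyond the lower tube at x -36, z 74 mm in the lamp's frame, 30 mm clear of the tube; swung out it has risen to x 6, z 197 mm. Its centre is 6.5 mm above the table when the lamp stands upright.
- mug: Bystander: white mug, 82 mm across, 92 mm tall, origin under its centre
- stapler: Bystander: steel desk stapler, 130 x 34 x 60 mm, origin under its middle
- tape_roll: Bystander: flat roll of parcel tape lying on its side, 92 mm across, 25 mm high
- stamp: Bystander: hand stamp standing on its foot, 60 x 32 mm, 81 mm tall
- label_holder: Bystander: steel label holder with a card in it, lying flat, 90 x 140 x 9 mm
- marker: Bystander: marker pen lying flat, 130 mm long, 19 mm thick
- screwdriver: Bystander: screwdriver lying flat, about 200 mm long

How it is judged:
By the outcome, as a careful person would: the job done as asked, in the order asked, and still so for the second after the job is handed in, while the arm keeps its last pose, push and grip.
It also fails if it takes over 72 s, if anything falls off the work surface, if the arm or the gripper's body presses on something with over 40 N, if the wrist force passes 120 N, or if a joint passes its speed limit or range.

## Working session

There is one attempt and no reset: what is moved stays moved. The work goes in short steps, Python scripts to look and compute and a shell command to move; the robot and the scene stay as the last step left them, time stands still between calls to the robot, and variables do not carry over. Pictures are saved under pics/ and viewed, at most 10 in all, crops included, and the job is handed in when it is done.

```bash
ls; mkdir -p pics
python3 - <<'E'
from cell import robot, get_image, get_calibration
import cv2
for n in("scene","top"):
    cv2.imwrite(f"pics/{n}0.png",get_image(n)[:,:,::-1]); c=get_calibration(n); print(n,c)
o=robot.observe(); print(o)
E
```

```text
cell.py
drive.py
pics
scene {'mtx': array([[390.0791577 ,   0.        , 309.56701047],
       [  0.        , 390.0791577 , 197.32850699],
       [  0.        ,   0.        ,   1.        ]]), 'k1': -0.0035333493722303783, 'R': array([[-0.77875828,  0.62712738,  0.01570971],
       [ 0.38876255,  0.50211127, -0.77249463],
       [-0.49234055, -0.59547924, -0.63482695]]), 't': array([ 0.38150721, -0.14569879,  1.66527967])}
top {'mtx': array([[466.99321099,   0.        , 326.95863293],
       [  0.        , 466.99321099, 202.74801345],
       [  0.        ,   0.        ,   1.        ]]), 'k1': 0.0038148062884254506, 'R': array([[ 0.0134604 , -0.99968349,  0.02125404],
       [-0.98633629, -0.01676509, -0.16388918],
       [ 0.16419363, -0.01875762, -0.98624977]]), 't': array([-0.01424376,  0.51793711,  1.74692672])}
{'time_s': 0.1, 'joints': array([-1.34810957e+00,  3.59457545e-01,  1.51137845e+00,  1.97871942e-06,
        1.27247674e+00, -1.15105870e-01]), 'dq': array([-8.03205322e-04, -8.60775665e-04, -3.15464479e-03, -3.01402695e-04,
        6.13366155e-04, -7.11032910e-06]), 'joint_torque': array([-8.79497111e-04, -5.28656602e+01, -2.79350138e+01, -4.01362004e-04,
        5.03141375e-03, -9.63606880e-06]), 'eef_pos': array([ 0.19869897, -0.56550361,  0.24920233]), 'tool_rot': array([ 9.85770576e-01,  1.68094119e-01, -4.52955717e-05, -8.58846704e-04]), 'ft_force': array([-0.48475791, -0.6897899 , -0.05602904]), 'ft_torque': array([-0.0197442 ,  0.06512821, -0.03127655]), 'finger_force': 0.0, 'finger_gap': 0.08517644182066869}
```

View pics/scene0.png

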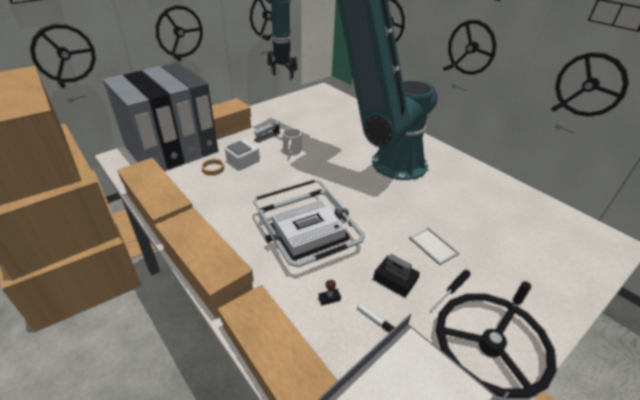

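View pics/top0.png

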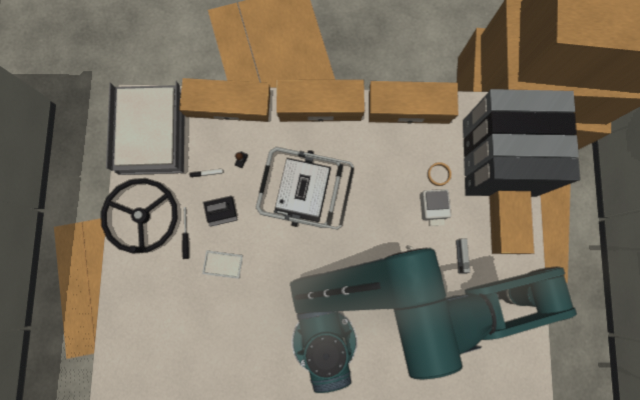

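The top view shows the lamp around (305,188), the charger at (220,210) on the robot's left and the printer at (435,205). In the scene view the lamp is at (305,225) and the charger at (397,275). I'll enlarge the lamp and charger.

Run:
```python
import cv2,numpy as np
t=cv2.imread("pics/top0.png")[135:240,195:365]; s=cv2.imread("pics/scene0.png")[170:305,240:430]
t=cv2.resize(t,None,fx=4.7,fy=4.7,interpolation=cv2.INTER_CUBIC); s=cv2.resize(s,None,fx=4.2,fy=4.2,interpolation=cv2.INTER_CUBIC)
cv2.imwrite("pics/tz.png",t); cv2.imwrite("pics/sz.png",s); print(t.shape,s.shape)
```

```text
(494, 799, 3) (567, 798, 3)
```

View pics/tz.png

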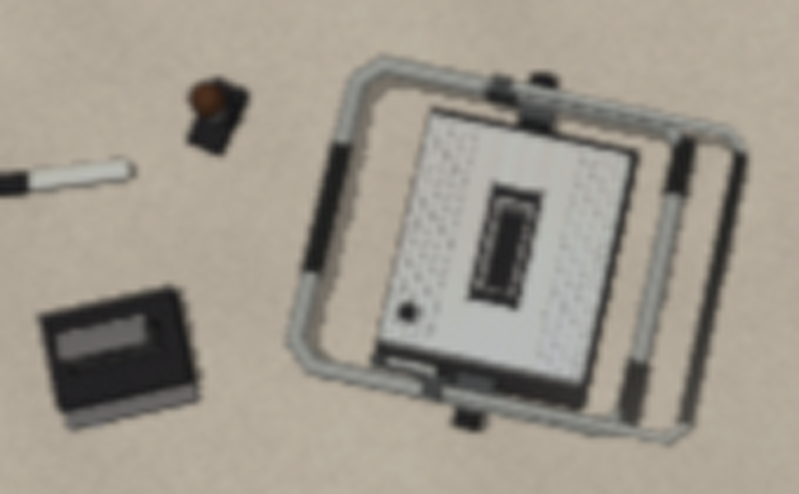

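View pics/sz.png

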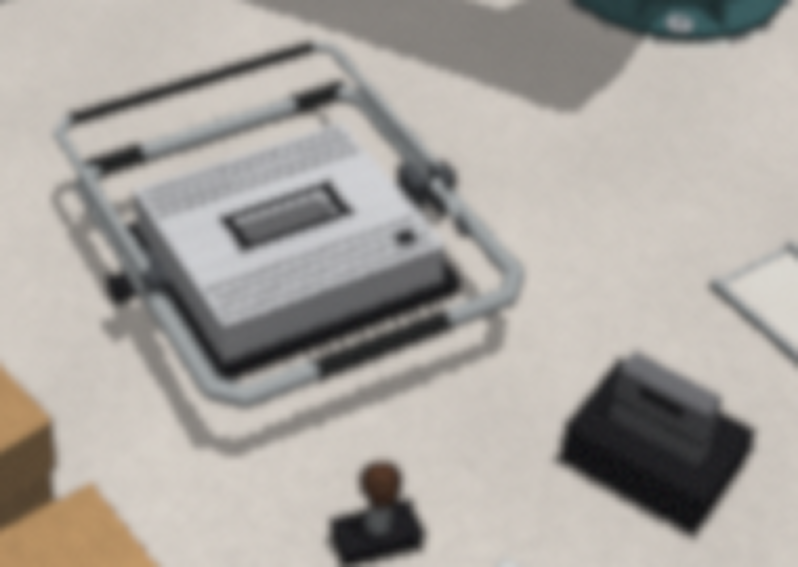

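The top zoom shows:
- Bar grip: mid (326,207)
- Slot: (506,246)
- Lower tube: (659,279)
- Stand foot: (715,288)
- Charger top corners: (40,315), (178,288), (195,382), (63,410)

The scene zoom shows the grip at (384,347), slot (288,215), rail (216,128) and foot (192,82). Next I fit the poses and check them with an overlay.

```bash
cat > h.py <<'E'
import numpy as np,cv2
from cell import robot, get_image, get_calibration
from scipy.optimize import least_squares
from scipy.spatial.transform import Rotation as Ro
C={n:get_calibration(n) for n in("scene","top")}
def proj(n,X):
    c=C[n];p=np.atleast_2d(X)@c["R"].T+c["t"];s=p[:,:2]/p[:,2:];s=s*(1+c["k1"]*(s**2).sum(1,keepdims=True))
    return s*c["mtx"][0,0]+c["mtx"][:2,2]
Z={"top":(4.7,195,135),"scene":(4.2,240,170)}
def unz(n,u): f,a,b=Z[n];return (np.array(u,float)+.5)/f-.5+[a,b]
def toz(n,p): f,a,b=Z[n];return (np.array(p)-[a,b]+.5)*f-.5
def pose(q,L):
    L=np.atleast_2d(np.array(L,float)/1000);c,s=np.cos(q[2]),np.sin(q[2])
    return np.c_[q[0]+c*L[:,0]-s*L[:,1],q[1]+s*L[:,0]+c*L[:,1],L[:,2]+(q[3] if len(q)>3 else 0)]
def fit(obs,q0):
    r=lambda q:np.concatenate([(proj(n,pose(q,[l]))-unz(n,u)).ravel() for n,l,u in obs])
    s=least_squares(r,q0,loss='soft_l1');return s.x,r(s.x).reshape(-1,2)
def ray2(a,b):
    """triangulate point from top px a, scene px b"""
    s=least_squares(lambda X:np.r_[(proj("top",X)-a).ravel(),(proj("scene",X)-b).ravel()],[.5,0,.05]);return s.x,s.fun
E
cat > fit.py <<'E'
from h import *
lamp=[("top",(284,0,56),(326,207)),("top",(135,0,60),(506,246)),("top",(10,0,56),(659,279)),("top",(-36,-113,74),(742,152)),("top",(-36,113,74),(688,425)),
("top",(284,-55,56),(339,143)),("top",(284,55,56),(312,272)),
("scene",(284,0,56),(384,347)),("scene",(135,0,60),(288,215)),("scene",(10,0,56),(216,128)),("scene",(-36,-113,74),(72,118)),("scene",(-36,113,74),(312,47)),
("scene",(284,-55,56),(318,370)),("scene",(284,55,56),(450,325))]
# sign of y: try both
best=None
for flip in(1,-1):
    o=[(n,(l[0],flip*l[1],l[2]),u) for n,l,u in lamp]
    for qz in([.5,0,1.36],[.5,0,1.36,0]):
        q,r=fit(o,qz); print(flip,q.round(4),np.abs(r).mean().round(2)); 
        if flip==1 or 1: 
            if len(q)==3 and (best is None or np.abs(r).mean()<best[2]): best=(q,r,np.abs(r).mean())
ql=best[0];print(best[1].round(1).tolist())
ch=[("top",(-40,55,42),(40,315)),("top",(40,55,42),(63,410)),("top",(40,-55,42),(195,382)),("top",(-40,-55,42),(178,288)),
("scene",(40,55,0),(0,0))]
ch=ch[:4]+[("scene",(-40,55,0),(695,535))]
for q0 in([.45,.35,3.3],[.45,.35,3.3,0]):
    q,r=fit(ch,q0);print(q.round(4),r.round(1).tolist())
    if len(q)==3: qc=q
np.save("q.npy",[ql,qc])
def box(x0,x1,y0,y1,z0,z1):
    c=[(x0,y0),(x1,y0),(x1,y1),(x0,y1)];return [[(*p,z0) for p in c],[(*p,z1) for p in c]]
P=[]
P+=[(ql,l,(0,0,255)) for l in box(122.5,147.5,-36.5,36.5,60,60)[:1]+[[(284,-55,56),(284,55,56)],[(10,-100,56),(10,100,56)],[(-36,-113,74),(-36,113,74)]]]
P+=[(qc,l,(0,255,0)) for l in box(-40,40,-55,55,0,42)]+[(qc,l,(255,0,255)) for l in box(-11,11,-35,35,42,90)]
for n,f in(("top","tz"),("scene","sz")):
    im=cv2.imread(f"pics/{f}.png")
    for q,l,col in P: cv2.polylines(im,[toz(n,proj(n,pose(q,l))).round().astype(int)],True,col,1)
    cv2.imwrite(f"pics/o_{n}.png",im)
a=cv2.imread("pics/o_top.png");b=cv2.imread("pics/o_scene.png")
cv2.imwrite("pics/o1.png",np.hstack([np.vstack([a[250:450,0:330],a[130:330,450:780]]),b[150:550,200:330],b[150:550,470:798][:,60:]]))
E
python3 fit.py
```

```text
1 [ 0.5477 -0.0403  1.3758] 0.64
1 [ 0.5475 -0.0409  1.3762 -0.0018] 0.64
-1 [ 0.5499 -0.0419  1.3956] 15.97
-1 [ 0.5496 -0.0431  1.3997 -0.004 ] 15.93
[[-0.6, 0.6], [-0.9, 0.2], [-1.4, 0.2], [-1.0, 0.4], [-1.5, -0.2], [-0.1, 0.6], [-0.9, 0.6], [-1.0, -0.9], [-0.6, -0.1], [0.2, -0.1], [-0.7, 0.0], [-0.5, -0.5], [-1.2, -0.2], [-1.4, -1.6]]
[0.4863 0.4956 2.9825] [[8.2, -0.5], [-1.2, -0.2], [-57.8, 0.7], [-49.5, 0.2], [-10.3, -7.0]]
[ 0.4907  0.4964  2.9359 -0.0333] [[10.3, 0.5], [0.1, 0.3], [-55.7, -0.0], [-46.6, 0.1], [-12.5, 0.0]]
```

View pics/o1.png

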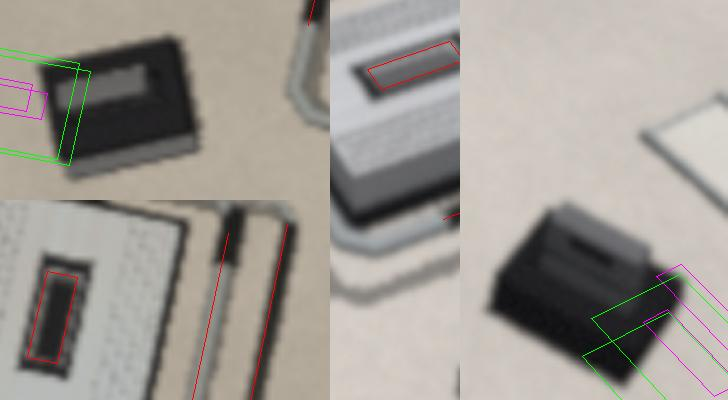

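Lamp fits with under 1 px mean error. I mislabelled the charger corners, so I'll redo that fit.

```bash
python3 - <<'E'
s=open("fit.py").read()
a=s.index("ch=[");b=s.index("for q0 in")
s=s[:a]+'''ch=[("top",(40,55,42),(40,315)),("top",(-40,55,42),(63,410)),("top",(-40,-55,42),(195,382)),("top",(40,-55,42),(178,288)),
("scene",(40,55,0),(695,535)),("scene",(-40,55,42),(755,433)),("scene",(40,-55,0),(560,462))]
'''+s[b:].replace("[.45,.35,3.3]","[.45,.35,.2]").replace("[.45,.35,3.3,0]","[.45,.35,.2,0]")
s=s.replace("a[250:450,0:330],a[130:330,450:780]","cv2.resize(a[270:450,20:220],None,fx=2,fy=2)").replace("b[150:550,200:330],b[150:550,470:798][:,60:]","cv2.resize(b[340:560,540:770],None,fx=1.636,fy=1.636)")
open("fit.py","w").write(s)
E
python3 fit.py
```

```text
1 [ 0.5477 -0.0403  1.3758] 0.64
1 [ 0.5475 -0.0409  1.3762 -0.0018] 0.64
-1 [ 0.5499 -0.0419  1.3956] 15.97
-1 [ 0.5496 -0.0431  1.3997 -0.004 ] 15.93
[[-0.6, 0.6], [-0.9, 0.2], [-1.4, 0.2], [-1.0, 0.4], [-1.5, -0.2], [-0.1, 0.6], [-0.9, 0.6], [-1.0, -0.9], [-0.6, -0.1], [0.2, -0.1], [-0.7, 0.0], [-0.5, -0.5], [-1.2, -0.2], [-1.4, -1.6]]
[0.4878 0.4058 0.2399] [[-0.7, 0.2], [-1.8, 0.3], [-1.2, -0.1], [-1.6, -0.3], [-0.8, -0.1], [-0.3, -2.2], [-1.4, -1.3]]
[ 0.4871  0.4051  0.2436 -0.0064] [[-0.2, 0.8], [-1.1, 0.8], [-0.7, 0.3], [-1.2, 0.2], [-1.1, 0.9], [-0.8, -1.1], [-1.7, -0.2]]
```

View pics/o1.png

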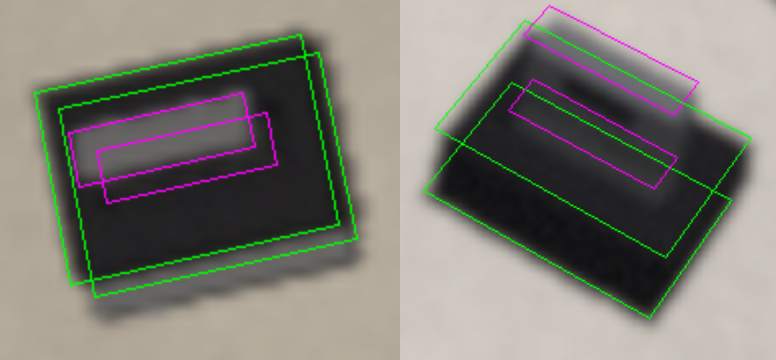

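The charger overlay now agrees: the battery's top face is at zoom-top (102,340) and zoom-scene (671,381). I'll triangulate the battery top, bar and foot, then work out the first moves.

```bash
cat >> h.py <<'E'
def ang(q): y=Ro.from_quat(q).as_matrix();return np.arctan2(y[1,1],y[0,1])
def plan(tgt,yang=None,p=None,R=None):
    """tool-frame translation from current pose, then tool rotvec to point down with y at angle yang"""
    o=robot.observe();p=o["eef_pos"] if p is None else np.array(p);R=Ro.from_quat(o["tool_rot"]) if R is None else R
    d=np.array(tgt)-p;td=R.inv().apply(d);print("p",p.round(4),"yang",round(ang(R.as_quat()),4),"dist",np.linalg.norm(d).round(4),"rows",int(np.ceil(np.linalg.norm(d)/.04)),"tool d",td.round(4))
    if yang is not None:
        T=Ro.from_matrix(np.array([[-np.sin(yang)*-1*1,np.cos(yang),0],[-np.cos(yang),np.sin(yang),0],[0,0,-1]]))
        T2=T*Ro.from_euler("z",np.pi)
        for t in(T,T2): print(" rotvec",(R.inv()*t).as_rotvec().round(4))
        R=min((T,T2),key=lambda t:(R.inv()*t).magnitude())
    return np.array(tgt),R
E
python3 - <<'E'
from h import *
for nm,a,b in(("battop",(102,340.5),(671,381)),("bar",(326,207),(384,347)),("foot",(715,288.5),(192,82.5)),("slot",(506,246),(288,215))):
    x,r=ray2(unz("top",a),unz("scene",b));print(nm,x.round(4),r.round(2))
q=np.load("q.npy");print("model",pose(q[1],[(0,0,90)]),pose(q[0],[(284,0,56),(-36,0,74),(135,0,60)]))
a,R=plan([.5,-.25,.25]);a,R=plan([.487,.405,.20],.24,a,R)
E
```

```text
battop [0.4868 0.407  0.0848] [-0.42  0.29 -0.4  -0.04]
bar [0.6029 0.2394 0.0538] [-0.82  0.72 -0.86 -0.13]
foot [ 0.5402 -0.0797  0.0692] [-0.19  0.2  -0.25 -0.05]
slot [0.5729 0.091  0.0587] [-0.54  0.52 -0.64 -0.11]
model [[0.48782412 0.40578144 0.09      ]] [[ 0.60272898  0.23836089  0.056     ]
 [ 0.54072422 -0.07557447  0.074     ]
 [ 0.57385801  0.09218474  0.06      ]]
p [ 0.1987 -0.5655  0.2492] yang -1.233 dist 0.4363 rows 11 tool d [ 0.3888 -0.1978 -0.0004]
p [ 0.5  -0.25  0.25] yang -1.233 dist 0.657 rows 17 tool d [ 0.2048 -0.6222  0.0511]Traceback (most recent call last):
  File "<stdin>", line 5, in <module>
  File "h.py", line 27, in plan
    T=Ro.from_matrix(np.array([[-np.sin(yang)*-1*1,np.cos(yang),0],[-np.cos(yang),np.sin(yang),0],[0,0,-1]]))
  File "scipy/spatial/transform/_rotation.pyx", line 1143, in scipy.spatial.transform._rotation.Rotation.from_matrix
ValueError: Non-positive determinant (left-handed or null coordinate frame) in rotation matrix 0: [[ 0.23770263  0.97133797  0.        ]
 [-0.97133797  0.23770263  0.        ]
 [ 0.          0.         -1.        ]].
```

```bash
sed -i 's/\[\[-np.sin(yang)\*-1\*1,np.cos(yang),0\],\[-np.cos(yang),np.sin(yang),0\]/[[-np.sin(yang),np.cos(yang),0],[np.cos(yang),np.sin(yang),0]/' h.py
python3 drive.py '[[0,0,0,0.0353,-0.018,0,0.085],[0,0,0,0.0353,-0.018,0,0.085],[0,0,0,0.0353,-0.018,0,0.085],[0,0,0,0.0353,-0.018,0,0.085],[0,0,0,0.0353,-0.018,0,0.085],[0,0,0,0.0353,-0.018,0,0.085],[0,0,0,0.0353,-0.018,0,0.085],[0,0,0,0.0353,-0.018,0,0.085],[0,0,0,0.0353,-0.018,0,0.085],[0,0,0,0.0353,-0.018,0,0.085],[0,0,0,0.0353,-0.018,0,0.085]]' 30
python3 drive.py '[[0,0,0,0.012,-0.0366,0.003,0.085],[0,0,0,0.012,-0.0366,0.003,0.085],[0,0,0,0.012,-0.0366,0.003,0.085],[0,0,0,0.012,-0.0366,0.003,0.085],[0,0,0,0.012,-0.0366,0.003,0.085],[0,0,0,0.012,-0.0366,0.003,0.085],[0,0,0,0.012,-0.0366,0.003,0.085],[0,0,0,0.012,-0.0366,0.003,0.085],[0,0,0,0.012,-0.0366,0.003,0.085],[0,0,0,0.012,-0.0366,0.003,0.085],[0,0,0,0.012,-0.0366,0.003,0.085],[0,0,0,0.012,-0.0366,0.003,0.085],[0,0,0,0.012,-0.0366,0.003,0.085],[0,0,0,0.012,-0.0366,0.003,0.085],[0,0,0,0.012,-0.0366,0.003,0.085],[0,0,0,0.012,-0.0366,0.003,0.085],[0,0,0,0.012,-0.0366,0.003,0.085]]'
python3 drive.py '[[0,0,-0.1228,0,0,0,0.085],[0,0,-0.1228,0,0,0,0.085],[0,0,-0.1228,0,0,0,0.085],[0,0,-0.1228,0,0,0,0.085],[0,0,-0.1228,0,0,0,0.085],[0,0,-0.1228,0,0,0,0.085],[0,0,-0.1228,0,0,0,0.085],[0,0,-0.1228,0,0,0,0.085],[0,0,-0.1228,0,0,0,0.085],[0,0,-0.1228,0,0,0,0.085],[0,0,-0.1228,0,0,0,0.085],[0,0,-0.1228,0,0,0,0.085],[0,0,0,0,0,0,0.085]]'
python3 -c "
from h import *
print(robot.observe()['joints'].round(3));plan([.4870,.4058,.076],.24)"
```

```text
time_s: 1.02
eef_pos: [0.5004, -0.2487, 0.2497]
tool_rot: [0.986, 0.168, -0.0, -0.0]
ft_force: [0.8, -1.1, -0.6]
finger_gap: 0.0851
finger_force: 0.0
time_s: 2.43
eef_pos: [0.4851, 0.4059, 0.1985]
tool_rot: [0.986, 0.168, -0.0, 0.0]
ft_force: [1.1, -0.5, 0.2]
finger_gap: 0.0848
finger_force: 0.0
time_s: 3.52
eef_pos: [0.4855, 0.4039, 0.1986]
tool_rot: [0.615, 0.788, -0.0, -0.0]
ft_force: [0.5, 0.8, 0.4]
finger_gap: 0.0854
finger_force: 0.0
[0.584 0.451 1.497 0.    1.195 0.339]
p [0.4855 0.4039 0.1986] yang 0.245 dist 0.1226 rows 4 tool d [0.0016 0.002  0.1226]
 rotvec [-0.001   0.0003  0.005 ]
 rotvec [-4.0000e-04 -1.6000e-03 -3.1366e+00]
```

```bash
python3 drive.py '[[0,0,0.005,0.0016,0.002,0.034,0.085],[0,0,0,0,0,0.034,0.085],[0,0,0,0,0,0.03,0.085],[0,0,0,0,0,0.024,0.085],[0,0,0,0,0,0,0.085]]' 30
python3 drive.py '[[0,0,0,0,0,0,0.015],[0,0,0,0,0,0,0.015],[0,0,0,0,0,0,0.015],[0,0,0,0,0,0,0.015],[0,0,0,0,0,0,0.015],[0,0,0,0,0,0,0.015],[0,0,0,0,0,0,0.015],[0,0,0,0,0,0,0.015]]' 40
```

```text
time_s: 3.93
eef_pos: [0.4839, 0.4037, 0.0717]
tool_rot: [0.621, 0.784, -0.005, -0.002]
ft_force: [-1.8, -0.1, 0.4]
finger_gap: 0.0848
finger_force: 0.0
time_s: 4.6
eef_pos: [0.4883, 0.4067, 0.0786]
tool_rot: [0.619, 0.785, 0.001, 0.0]
ft_force: [-1.4, 0.0, 6.8]
finger_gap: 0.0213
finger_force: 41.4
```

```bash
python3 drive.py '[[0,0,0,0,0,-0.01,0.015],[0,0,0,0,0,-0.02,0.015],[0,0,0,0,0,-0.03,0.015],[0,0,0,0,0,-0.035,0.015],[0,0,0,0,0,-0.035,0.015],[0,0,0,0,0,0,0.015],[0,0,0,0,0,0,0.015]]'
python3 -c "
from h import *
q=np.load('q.npy');T=pose(q[0],[(135,0,60)])[0];print(T)
a,R=plan([T[0],T[1],.208],1.376)
print(robot.observe()['joints'].round(3))
for n in ('top','scene'): cv2.imwrite(f'pics/{n}1.png',get_image(n)[:,:,::-1])
"
```

```text
time_s: 5.18
eef_pos: [0.4886, 0.407, 0.2103]
tool_rot: [0.619, 0.785, 0.003, 0.001]
ft_force: [0.2, -0.4, -2.6]
finger_gap: 0.0217
finger_force: 40.6
[0.57385801 0.09218474 0.06      ]
p [0.4886 0.407  0.2103] yang 0.2355 dist 0.3261 rows 9 tool d [-0.326   0.0094  0.0017]
 rotvec [ 0.0058  0.0012 -1.1405]
 rotvec [ 1.3000e-03 -6.5000e-03  2.0011e+00]
[0.586 0.442 1.479 0.    1.214 0.35 ]
```

```bash
python3 drive.py '[[0,0,0,-0.0362,0.001,0,0.015],[0,0,0,-0.0362,0.001,0,0.015],[0,0,0,-0.0362,0.001,0,0.015],[0,0,0,-0.0362,0.001,0,0.015],[0,0,0,-0.0362,0.001,0,0.015],[0,0,0,-0.0362,0.001,0,0.015],[0,0,0,-0.0362,0.001,0,0.015],[0,0,0,-0.0362,0.001,0,0.015],[0,0,0,-0.0362,0.001,0,0.015]]'
python3 drive.py '[[0,0,-0.114,0,0,0,0.015],[0,0,-0.114,0,0,0,0.015],[0,0,-0.114,0,0,0,0.015],[0,0,-0.114,0,0,0,0.015],[0,0,-0.114,0,0,0,0.015],[0,0,-0.114,0,0,0,0.015],[0,0,-0.114,0,0,0,0.015],[0,0,-0.114,0,0,0,0.015],[0,0,-0.114,0,0,0,0.015],[0,0,-0.114,0,0,0,0.015],[0,0,0,0,0,0,0.015]]'
python3 -c "
from h import *
plan([.5736,.0920,.165],1.376);print(robot.observe()['joints'].round(3))"
```

```text
time_s: 6.03
eef_pos: [0.5707, 0.0896, 0.2049]
tool_rot: [0.619, 0.785, -0.001, -0.002]
ft_force: [0.3, 0.2, -1.6]
finger_gap: 0.0216
finger_force: 40.6
time_s: 6.95
eef_pos: [0.5705, 0.0913, 0.2049]
tool_rot: [0.096, 0.995, -0.0, -0.002]
ft_force: [0.6, -0.5, -1.4]
finger_gap: 0.0212
finger_force: 40.6
p [0.5705 0.0913 0.2049] yang 1.3795 dist 0.04 rows 2 tool d [-0.003   0.0013  0.0399]
 rotvec [-0.001  -0.0044  0.0035]
 rotvec [ 7.0000e-03 -1.5000e-03 -3.1381e+00]
[ 0.039  0.374  1.61   0.     1.163 -1.34 ]
```

```bash
python3 drive.py '[[0,-0.004,0.0035,-0.003,0.0013,0.035,0.015],[0,0,0,0,0,0.03,0.015],[0,0,0,0,0,0,0.015],[0,0,0,0,0,0,0.015]]'
cat > look.py <<'E'
import sys;from h import *
nm=sys.argv[1];o=robot.observe();R=Ro.from_quat(o["tool_rot"]);p=o["eef_pos"];off=float(sys.argv[2]) if len(sys.argv)>2 else 66
print(p.round(4),round(ang(o["tool_rot"]),4))
q=np.load("q.npy")[0];im0=[]
for n in("scene","top"):
    im=get_image(n)[:,:,::-1]
    c=proj(n,pose(q,[(135,0,75)]))[0].round().astype(int);a,b=c-[32,28]
    z=cv2.resize(im[b:b+56,a:a+64],None,fx=6,fy=6,interpolation=cv2.INTER_CUBIC)
    # predicted battery (in tool frame: y thin, x wide, z down)
    for zz,col in((off-78,(255,0,255)),(off,(0,255,0))):
        B=p+R.apply(np.array([(sx*35,sy*11,zz) for sx,sy in((1,1),(1,-1),(-1,-1),(-1,1))])/1000)
        cv2.polylines(z,[((proj(n,B)-[a,b]+.5)*6-.5).round().astype(int)],True,col,1)
    M=pose(q,[(122.5,-36.5,60),(147.5,-36.5,60),(147.5,36.5,60),(122.5,36.5,60)])
    cv2.polylines(z,[((proj(n,M)-[a,b]+.5)*6-.5).round().astype(int)],True,(0,0,255),1);im0.append(z)
cv2.imwrite(f"pics/{nm}.png",np.hstack(im0))
E
python3 look.py l1
```

```text
time_s: 7.28
eef_pos: [0.5729, 0.092, 0.1398]
tool_rot: [0.1, 0.995, -0.001, -0.001]
ft_force: [-0.4, 0.1, -2.1]
finger_gap: 0.0215
finger_force: 40.5
[0.5729 0.092  0.1398] 1.3698
```

View pics/l1.png

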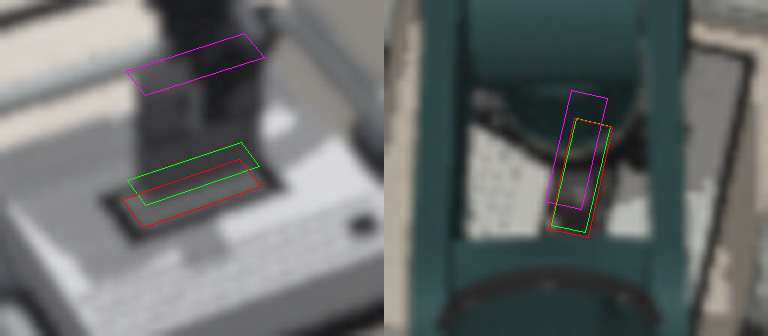

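The left half shows the held battery (mid x≈198) above the slot (mid x≈195) with the same 1 px camera bias for both, so they're aligned. Next I'll lower it in.

```bash
python3 drive.py '[[0,0,-0.006,-0.0005,0,0.007,0.015],[0,0,0,0,0,0.006,0.015],[0,0,0,0,0,0.005,0.015],[0,0,0,0,0,0.005,0.015],[0,0,0,0,0,0,0.015]]'
```

```text
time_s: 7.8
eef_pos: [0.5754, 0.0919, 0.1181]
tool_rot: [0.096, 0.995, -0.0, 0.001]
ft_force: [-0.3, -0.2, -1.2]
finger_gap: 0.0212
finger_force: 40.5
```

```bash
python3 drive.py '[[0,0,0,0,0,0.006,0.015],[0,0,0,0,0,0.006,0.015],[0,0,0,0,0,0.006,0.015],[0,0,0,0,0,0.005,0.015],[0,0,0,0,0,0,0.015]]';  python3 drive.py '[[0,0,0,0,0,0.003,0.015],[0,0,0,0,0,0.003,0.015],[0,0,0,0,0,0.003,0.015],[0,0,0,0,0,0,0.015]]'
```

```text
time_s: 8.22
eef_pos: [0.5753, 0.0919, 0.0946]
tool_rot: [0.096, 0.995, -0.0, 0.001]
ft_force: [-0.3, -0.9, -1.6]
finger_gap: 0.0215
finger_force: 40.5
time_s: 8.55
eef_pos: [0.5771, 0.0922, 0.0885]
tool_rot: [0.096, 0.995, 0.0, 0.003]
ft_force: [-1.7, 1.0, 9.9]
finger_gap: 0.0215
finger_force: 42.3
```

```bash
python3 drive.py '[[0,0,0,0,0,0.003,0.015],[0,0,0,0,0,0.003,0.015],[0,0,0,0,0,0,0.015],[0,0,0,0,0,0,0.015]]'
```

```text
time_s: 8.88
eef_pos: [0.5778, 0.0922, 0.0869]
tool_rot: [0.096, 0.995, 0.0, 0.004]
ft_force: [-12.6, 1.3, 46.7]
finger_gap: 0.0215
finger_force: 49.7
```

```bash
python3 drive.py '[[0,0,0,0,0,-0.004,0.015],[0,0,0,0,0,-0.002,0.015],[0,0,0,0,0,0,0.05],[0,0,0,0,0,0,0.05],[0,0,0,0,0,0,0.05],[0,0,0,0,0,0,0.05]]'; python3 drive.py '[[0,0,0,0,0,-0.03,0.05],[0,0,0,0,0,-0.04,0.05],[0,0,0,0,0,-0.04,0.05],[0,0,0,0,0,0,0.05]]'
python3 -c "
from h import *
q=np.load('q.npy')[0];T=pose(q,[(-36,0,74)])[0];print(T)
plan([T[0],T[1],.2],1.376)"
```

```text
time_s: 9.38
eef_pos: [0.576, 0.0919, 0.0864]
tool_rot: [0.096, 0.995, -0.0, 0.001]
ft_force: [-0.3, 0.3, -1.0]
finger_gap: 0.0501
finger_force: 0.0
time_s: 9.72
eef_pos: [0.5806, 0.0923, 0.2042]
tool_rot: [0.096, 0.995, 0.001, 0.008]
ft_force: [0.9, -0.0, 0.4]
finger_gap: 0.0497
finger_force: 0.0
[ 0.54072422 -0.07557447  0.074     ]
p [0.5806 0.0923 0.2042] yang 1.3783 dist 0.1726 rows 5 tool d [ 0.0071 -0.1724  0.0036]
 rotvec [0.0029 0.0158 0.0022]
 rotvec [-0.0248  0.0046 -3.1393]
```

```bash
python3 drive.py '[[0,0,0,0.0014,-0.0348,0,0.03],[0,0,0,0.0014,-0.0348,0,0.03],[0,0,0,0.0014,-0.0348,0,0.03],[0,0,0,0.0014,-0.0348,0,0.03],[0,0.012,0.002,0.0014,-0.0348,0,0.03],[0,0,0,0,0,0,0.03],[0,0,0,0,0,0,0.03]]'
python3 - <<'E'
from h import *
q=np.load("q.npy")[0];print(robot.observe()["joints"].round(3))
plan([.5405,-.077,.078],1.376)
o=[]
for n,w in(("scene",(235,165)),("top",(255,140))):
    im=get_image(n)[:,:,::-1];a,b=w
    z=cv2.resize(im[b:b+110,a:a+105],None,fx=3.8,fy=3.8,interpolation=cv2.INTER_CUBIC)
    z=z.copy()
    for L,col in(([(-36,-113,74),(-36,113,74)],(0,0,255)),([(124,-35,100),(146,-35,100),(146,35,100),(124,35,100)],(255,0,255))):
        cv2.polylines(z,[((proj(n,pose(q,L))-[a,b]+.5)*3.8-.5).round().astype(int)],True,col,1)
    o.append(z)
cv2.imwrite("pics/l2.png",np.hstack(o))
E
```

```text
time_s: 10.3
eef_pos: [0.5354, -0.0791, 0.1965]
tool_rot: [0.099, 0.995, 0.0, -0.004]
ft_force: [0.7, -0.5, -0.1]
finger_gap: 0.0296
finger_force: 0.0
[-2.740e-01  3.350e-01  1.696e+00 -1.000e-03  1.119e+00 -1.646e+00]
p [ 0.5354 -0.0791  0.1965] yang 1.3726 dist 0.1186 rows 3 tool d [-0.0056  0.003   0.1184]
 rotvec [ 0.0002 -0.0085 -0.0034]
 rotvec [-1.3300e-02 -2.0000e-04  3.1381e+00]
```

View pics/l2.png

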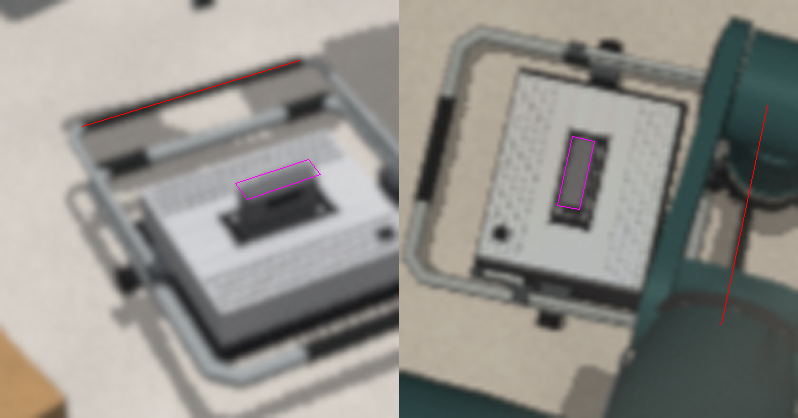

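Battery sits exactly at the predicted seated pose (top at z 100 mm, both views). The foot line matches too, so I'll descend onto it and grip it lightly.

```bash
python3 drive.py '[[0,-0.008,-0.003,-0.005,0.003,0.03,0.03],[0,0,0,0,0,0.035,0.03],[0,0,0,0,0,0.035,0.03],[0,0,0,0,0,0.018,0.03],[0,0,0,0,0,0,0.03],[0,0,0,0,0,0,0.03]]' 20
python3 drive.py '[[0,0,0,0,0,0,0.005],[0,0,0,0,0,0,0.005],[0,0,0,0,0,0,0.005],[0,0,0,0,0,0,0.005],[0,0,0,0,0,0,0.005]]' 20
```

```text
time_s: 10.9
eef_pos: [0.5403, -0.0739, 0.0781]
tool_rot: [0.095, 0.995, 0.0, -0.001]
ft_force: [0.6, 0.3, 0.2]
finger_gap: 0.0303
finger_force: 0.0
time_s: 11.32
eef_pos: [0.5422, -0.0753, 0.0803]
tool_rot: [0.096, 0.995, 0.0, 0.002]
ft_force: [2.6, 3.9, 4.2]
finger_gap: 0.012
finger_force: 21.5
```

```bash
python3 drive.py '[[0,0,0,0,0.0002,-0.005,0.005],[0,0,0,0,0.0003,-0.005,0.005],[0,0,0,0,0.0005,-0.010,0.005],[0,0,0,0,0.0015,-0.0099,0.005],[0,0,0,0,0.0015,-0.0099,0.005]]'
python3 drive.py '[[0,0,0,0,0.0025,-0.0098,0.005],[0,0,0,0,0.0025,-0.0098,0.005],[0,0,0,0,0.0035,-0.0094,0.005],[0,0,0,0,0.0035,-0.0094,0.005]]'
```

```text
time_s: 11.73
eef_pos: [0.5409, -0.0716, 0.1197]
tool_rot: [0.096, 0.995, -0.0, -0.001]
ft_force: [0.5, 0.2, -2.1]
finger_gap: 0.012
finger_force: 20.7
time_s: 12.07
eef_pos: [0.544, -0.0601, 0.1586]
tool_rot: [0.096, 0.995, -0.001, 0.0]
ft_force: [-1.6, -3.5, 0.8]
finger_gap: 0.012
finger_force: 20.3
```

```bash
python3 drive.py '[[0,0,0,0,0.0043,-0.009,0.005],[0,0,0,0,0.0043,-0.009,0.005],[0,0,0,0,0.0053,-0.0086,0.005],[0,0,0,0,0.0053,-0.0086,0.005],[0,0,0,0,0.0055,-0.008,0.005],[0,0,0,0,0,0,0.005]]'; python3 drive.py '[[0,0,0,0,0,0,0.03],[0,0,0,0,0,0,0.03],[0,0,0,0,0,0,0.03],[0,0,0,0,0,0,0.03]]'; python3 drive.py '[[0,0,0,0,0,-0.03,0.03],[0,0,0,0,0,-0.03,0.03],[0,0,0,0,0,-0.03,0.03],[0,0,0,0,0,0,0.03]]'
```

```text
time_s: 12.57
eef_pos: [0.5496, -0.0357, 0.2034]
tool_rot: [0.095, 0.995, -0.001, 0.002]
ft_force: [-2.2, -7.2, 6.3]
finger_gap: 0.012
finger_force: 20.1
time_s: 12.9
eef_pos: [0.5485, -0.035, 0.2003]
tool_rot: [0.096, 0.995, 0.0, -0.0]
ft_force: [0.9, -0.8, 0.2]
finger_gap: 0.0302
finger_force: 0.0
time_s: 13.23
eef_pos: [0.5519, -0.0358, 0.2961]
tool_rot: [0.096, 0.995, -0.0, 0.005]
ft_force: [1.8, -0.3, 0.6]
finger_gap: 0.0301
finger_force: 0.0
```

Run:
```python
from h import *
plan([.6025,.239,.2],1.376)
```

```text
p [ 0.5519 -0.0358  0.2961] yang 1.3792 dist 0.2955 rows 8 tool d [0.0035 0.2794 0.0962]
 rotvec [0.0005 0.0095 0.0032]
 rotvec [-1.4900e-02  8.0000e-04 -3.1383e+00]
```

```bash
python3 drive.py '[[0,0,0,0.0005,0.035,0,0.05],[0,0,0,0.0005,0.035,0.01,0.05],[0,0,0,0.0005,0.035,0.015,0.05],[0,0,0,0.0005,0.035,0.015,0.05],[0,0,0,0.0005,0.035,0.015,0.05],[0,0,0,0.0005,0.035,0.015,0.05],[0,0,0,0.0005,0.035,0.015,0.05],[0,0.008,0.003,0,0.0345,0.012,0.05],[0,0,0,0,0,0,0.05],[0,0,0,0,0,0,0.05]]'
python3 - <<'E'
from h import *
q=np.load("q.npy")[0];plan([.6025,.239,.06],1.376)
o=[]
for n,w in(("scene",(235,150)),("top",(255,140))):
    im=get_image(n)[:,:,::-1];a,b=w
    z=cv2.resize(im[b:b+120,a:a+105],None,fx=3.8,fy=3.8,interpolation=cv2.INTER_CUBIC).copy()
    for L,col in(([(6,-113,197),(6,113,197)],(0,0,255)),([(284,-55,56),(284,55,56)],(0,255,0)),([(10,-90,56),(10,90,56)],(0,255,0)),([(124,-35,100),(146,-35,100),(146,35,100),(124,35,100)],(255,0,255))):
        cv2.polylines(z,[((proj(n,pose(q,L))-[a,b]+.5)*3.8-.5).round().astype(int)],True,col,1)
    o.append(z)
cv2.imwrite("pics/l3.png",np.hstack(o))
E
```

```text
time_s: 14.07
eef_pos: [0.5975, 0.2413, 0.1914]
tool_rot: [0.096, 0.995, 0.0, -0.005]
ft_force: [-0.5, -0.7, 0.3]
finger_gap: 0.05
finger_force: 0.0
p [0.5975 0.2413 0.1914] yang 1.3791 dist 0.1315 rows 4 tool d [-0.0067 -0.0011  0.1313]
 rotvec [-0.001  -0.0108  0.0031]
 rotvec [ 1.6900e-02 -1.6000e-03 -3.1385e+00]
```

View pics/l3.png

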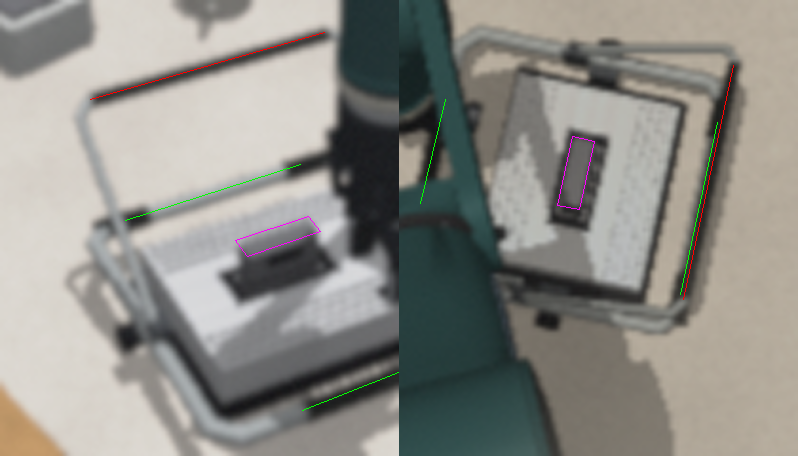

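Stand is out at its stop (its red line matches at z 197 mm in both views), the battery is seated and the lamp hasn't moved. Next I'll grip the bar and compute the raising arc.

```bash
python3 drive.py '[[0,-0.01,0.003,-0.005,-0.001,0.03,0.05],[0,0,0,0,0,0.035,0.05],[0,0,0,0,0,0.035,0.05],[0,0,0,0,0,0.031,0.05],[0,0,0,0,0,0,0.05]]' 40
python3 drive.py '[[0,0,0,0,0,0,0.01],[0,0,0,0,0,0,0.01],[0,0,0,0,0,0,0.01],[0,0,0,0,0,0,0.01],[0,0,0,0,0,0,0.01],[0,0,0,0,0,0,0.01]]' 40
python3 - <<'E'
import numpy as np
def bar(t):
    c,s=np.cos(t),np.sin(t);t1=np.deg2rad(50.4)
    if t<=t1:return np.array([239*c-56*s,239*s+56*c])
    ut=-35*np.cos(t1)-56*np.sin(t1)-10*(t-t1);return np.array([ut+274*c,10+274*s])
T=np.deg2rad(np.arange(0,91,6));P=np.array([bar(t) for t in T]);print(np.c_[np.rad2deg(T)[1:],np.diff(P,axis=0)/2].round(1).tolist(),P[-1])
E
```

```text
time_s: 14.58
eef_pos: [0.5988, 0.2347, 0.0571]
tool_rot: [0.1, 0.995, -0.002, -0.004]
ft_force: [-1.1, -0.3, -0.3]
finger_gap: 0.0499
finger_force: 0.0
time_s: 15.08
eef_pos: [0.6053, 0.2379, 0.0652]
tool_rot: [0.099, 0.995, 0.001, 0.003]
ft_force: [1.2, -0.4, 8.5]
finger_gap: 0.0175
finger_force: 40.1
[[6.0, -3.6, 12.3], [12.0, -4.9, 11.9], [18.0, -6.1, 11.3], [24.0, -7.2, 10.6], [30.0, -8.3, 9.8], [36.0, -9.3, 8.9], [42.0, -10.1, 7.9], [48.0, -10.9, 6.8], [54.0, -11.7, 8.3], [60.0, -12.6, 7.8], [66.0, -13.3, 6.5], [72.0, -13.9, 5.1], [78.0, -14.4, 3.7], [84.0, -14.7, 2.2], [90.0, -14.8, 0.8]] [-72.37008507 284.        ]
```

```bash
python3 drive.py '[[0,0,0,0,0,0,0.04],[0,0,0,0,0,0,0.04],[0,0,0,0,0,0,0.04],[0,0,0,0,0,0.006,0.04],[0,0,0,0,0,0,0.04],[0,0,0,0,0,0,0.04]]' 40
python3 drive.py '[[0,0,0,0,0,0,0.01],[0,0,0,0,0,0,0.01],[0,0,0,0,0,0,0.01],[0,0,0,0,0,0,0.01],[0,0,0,0,0,0,0.01],[0,0,0,0,0,0,0.01]]' 40
```

```text
time_s: 15.58
eef_pos: [0.6024, 0.2375, 0.0555]
tool_rot: [0.099, 0.995, -0.0, 0.0]
ft_force: [0.2, 1.0, 0.5]
finger_gap: 0.04
finger_force: 0.0
time_s: 16.08
eef_pos: [0.6031, 0.2379, 0.0563]
tool_rot: [0.099, 0.995, 0.0, 0.001]
ft_force: [0.5, 2.3, -1.2]
finger_gap: 0.0181
finger_force: 39.0
```

```bash
python3 drive.py '[[0,0,0,0,-0.0016,-0.0063,0.01],[0,0,0,0,-0.002,-0.006,0.01],[0,0,0,0,-0.0036,-0.0123,0.01],[0,0,0,0,-0.0049,-0.0119,0.01],[0,0,0,0,-0.0049,-0.0119,0.01],[0,0,0,0,-0.0061,-0.0113,0.01],[0,0,0,0,-0.0061,-0.0113,0.01]]'
python3 drive.py '[[0,0,0,0,-0.0072,-0.0106,0.01],[0,0,0,0,-0.0072,-0.0106,0.01],[0,0,0,0,-0.0083,-0.0098,0.01],[0,0,0,0,-0.0083,-0.0098,0.01],[0,0,0,0,-0.0093,-0.0089,0.01],[0,0,0,0,-0.0093,-0.0089,0.01]]'
python3 -c "
from h import *
o=robot.observe();print(o['ft_torque'].round(2),o['joints'].round(2))"
```

```text
time_s: 16.67
eef_pos: [0.5974, 0.2086, 0.1292]
tool_rot: [0.099, 0.995, 0.0, 0.002]
ft_force: [-0.6, 2.4, -2.2]
finger_gap: 0.0178
finger_force: 39.2
time_s: 17.17
eef_pos: [0.5879, 0.1603, 0.1876]
tool_rot: [0.099, 0.995, 0.001, 0.002]
ft_force: [1.4, 6.7, 2.4]
finger_gap: 0.0172
finger_force: 39.2
[ 1.23 -0.28  0.  ] [ 0.15  0.43  1.56  0.    1.14 -1.22]
```

```bash
python3 drive.py '[[0,0,0,0,-0.0101,-0.0079,0.01],[0,0,0,0,-0.0101,-0.0079,0.01],[0,0,0,0,-0.0109,-0.0068,0.01],[0,0,0,0,-0.0109,-0.0068,0.01],[0,0,0,0,-0.0117,-0.0083,0.01],[0,0,0,0,-0.0117,-0.0083,0.01]]' 28
python3 -c "
from h import *
o=robot.observe();print(o['ft_torque'].round(2));print(plan([.5477-.0274*.1935,-.0403-.0274*.981,.284],1.376))"
```

```text
time_s: 17.67
eef_pos: [0.5748, 0.0963, 0.2339]
tool_rot: [0.099, 0.995, 0.001, 0.002]
ft_force: [1.1, 6.1, 2.5]
finger_gap: 0.0173
finger_force: 36.8
[ 1.53 -0.24 -0.06]
p [0.5748 0.0963 0.2339] yang 1.3731 dist 0.174 rows 5 tool d [-0.0005 -0.1666 -0.0505]
 rotvec [ 0.0022  0.0038 -0.0029]
 rotvec [ 0.006  -0.0034  3.1386]
(array([ 0.5423981, -0.0671794,  0.284    ]), Rotation.from_matrix(array([[-0.98108711,  0.19356672,  0.        ],
                            [ 0.19356672,  0.98108711,  0.        ],
                            [ 0.        ,  0.        , -1.        ]])))
```

```bash
python3 drive.py '[[0,0,0,0,-0.0126,-0.0078,0.01],[0,0,0,0,-0.0126,-0.0078,0.01],[0,0,0,0,-0.0133,-0.0065,0.01],[0,0,0,0,-0.0133,-0.0065,0.01],[0,0,0,0,-0.0139,-0.0051,0.01],[0,0,0,0,-0.0139,-0.0051,0.01],[0,0,0,0,-0.007,-0.0018,0.01],[0,0,0,0,-0.007,-0.0018,0.01]]'
python3 drive.py '[[0,0,0,0,-0.0072,-0.0018,0.01],[0,0,0,0,-0.0072,-0.0018,0.01],[0,0,0,0,-0.0073,-0.0011,0.01],[0,0,0,0,-0.0073,-0.0011,0.01],[0,0,0,0,-0.0073,-0.0011,0.01],[0,0,0,0,-0.0073,-0.0011,0.01],[0,0,0,0,0,0,0.01]]'
python3 -c "
from h import *
plan([.5424,-.0672,.284],1.376)"
```

```text
time_s: 18.33
eef_pos: [0.5565, 0.0049, 0.2782]
tool_rot: [0.099, 0.995, 0.001, 0.003]
ft_force: [-2.2, 10.4, 21.4]
finger_gap: 0.0176
finger_force: 39.9
time_s: 18.92
eef_pos: [0.5475, -0.0396, 0.2865]
tool_rot: [0.099, 0.995, -0.0, 0.003]
ft_force: [-4.0, 4.7, 21.7]
finger_gap: 0.0175
finger_force: 41.3
p [ 0.5475 -0.0396  0.2865] yang 1.3723 dist 0.0282 rows 1 tool d [-0.0004 -0.0281  0.0025]
 rotvec [-0.0003  0.0058 -0.0037]
 rotvec [9.1000e-03 5.0000e-04 3.1379e+00]
```

```bash
python3 drive.py '[[0,0,0,0,-0.005,-0.003,0.01],[0,0,0,0,-0.005,-0.0005,0.01],[0,0,0,0,-0.005,0,0.01],[0,0,0,0,-0.005,0,0.01],[0,0,0,0,0,0,0.01],[0,0,0,0,0,0,0.01]]' 28
python3 - <<'E'
from h import *
plan([.5424,-.0672,.284],1.376)
o=[]
for n,w in(("scene",(220,110)),("top",(270,120))):
    im=get_image(n)[:,:,::-1];a,b=w
    o.append(cv2.resize(im[b:b+140,a:a+105],None,fx=3.8,fy=3.8,interpolation=cv2.INTER_CUBIC))
cv2.imwrite("pics/l4.png",np.hstack(o))
E
```

```text
time_s: 19.42
eef_pos: [0.5431, -0.0588, 0.2879]
tool_rot: [0.099, 0.995, -0.0, 0.002]
ft_force: [-2.8, 3.6, 13.2]
finger_gap: 0.0179
finger_force: 41.1
p [ 0.5431 -0.0588  0.2879] yang 1.3724 dist 0.0093 rows 1 tool d [-0.0009 -0.0084  0.0039]
 rotvec [-0.0006  0.0032 -0.0036]
 rotvec [4.900e-03 9.000e-04 3.138e+00]
```

View pics/l4.png

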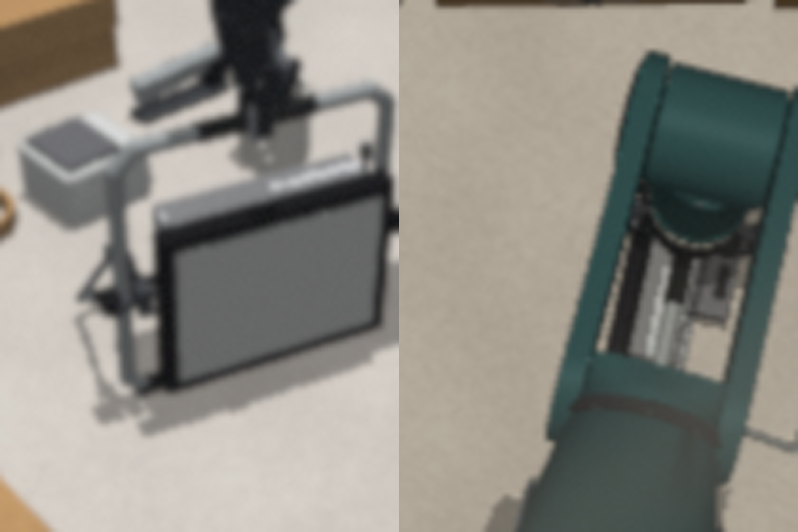

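The lamp stands nearly upright in the grip: bar at scene crop (265,120), its lower tube end at (130,385). I'll push back gently until the stand's foot bears.

```bash
for i in 1; do python3 drive.py '[[0,0,0,0,-0.003,0,0.01],[0,0,0,0,0,0,0.01],[0,0,0,0,0,0,0.01]]'; python3 drive.py '[[0,0,0,0,-0.003,0,0.01],[0,0,0,0,0,0,0.01],[0,0,0,0,0,0,0.01]]'; python3 drive.py '[[0,0,0,0,-0.003,0,0.01],[0,0,0,0,0,0,0.01],[0,0,0,0,0,0,0.01]]'; done | grep -E 'eef|force'
```

```text
eef_pos: [0.5426, -0.0614, 0.2881]
ft_force: [-3.6, 3.1, 14.6]
finger_force: 41.2
eef_pos: [0.5419, -0.0647, 0.288]
ft_force: [-2.3, 1.8, 14.7]
finger_force: 41.4
eef_pos: [0.5414, -0.0675, 0.2882]
ft_force: [-3.3, 1.7, 14.7]
finger_force: 41.5
```

```bash
for i in 1; do python3 drive.py '[[0,0,0,0,-0.003,0,0.01],[0,0,0,0,0,0,0.01],[0,0,0,0,0,0,0.01]]'; python3 drive.py '[[0,0,0,0,-0.003,0,0.01],[0,0,0,0,0,0,0.01],[0,0,0,0,0,0,0.01]]'; python3 drive.py '[[0,0,0,0,-0.003,0,0.01],[0,0,0,0,0,0,0.01],[0,0,0,0,0,0,0.01]]'; done | grep -E 'eef|force'
```

```text
eef_pos: [0.5408, -0.0703, 0.2883]
ft_force: [-2.4, 4.0, 16.4]
finger_force: 41.5
eef_pos: [0.5401, -0.0736, 0.2881]
ft_force: [-4.0, 2.8, 15.0]
finger_force: 41.7
eef_pos: [0.5396, -0.0764, 0.2881]
ft_force: [-2.5, 2.4, 15.7]
finger_force: 41.7
```

```bash
cat > ang.py <<'E'
from h import *
yaw=1.3745
def lampX(th,u,v,z,L):  # tube centre at (u,v,z) , pitch th
    L=np.array(L,float)/1000-[.010,0,.056]
    R=Ro.from_euler("z",yaw)*Ro.from_euler("y",-th)
    return R.apply(L)+[u,v,z]
L=[(45,-112,0),(45,112,0),(225,-112,0),(225,112,0),(284,-55,56),(284,55,56)]
def solve(px,free=True):
    f=lambda q:(proj("scene",lampX(q[0],q[1],q[2],q[3],L))-px).ravel()/1+0
    g=lambda q:np.r_[f(q),(q[3]-.010)*1000/1.5]
    s=least_squares(g,[1.5,.54,-.06,.01],loss="soft_l1");return s.x,f(s.x).reshape(-1,2)
z=np.array([(172,391),(382,325),(158,240),(388,180),(198,130),(316,102)],float)
p0=(z+.5)/3.8-.5+[220,110]
if __name__=="__main__":
    q,r=solve(p0);print("old",np.rad2deg(q[0]).round(1),q[1:].round(4),r.round(1).tolist())
    old=cv2.resize(cv2.cvtColor(cv2.imread("pics/l4.png")[:,:399],cv2.COLOR_BGR2GRAY),(420,560))
    im=get_image("scene");cv2.imwrite("pics/cur.png",im[:,:,::-1])
    new=cv2.resize(cv2.cvtColor(im[110:250,220:325],cv2.COLOR_RGB2GRAY),(420,560),interpolation=cv2.INTER_CUBIC)
    a=((p0-[220,110]+.5)*4-.5).astype(np.float32)[:,None]
    b,st,e=cv2.calcOpticalFlowPyrLK(old,new,a,None,winSize=(41,41),maxLevel=3)
    print("flow px",((b-a)[:,0]/4).round(2).tolist(),st.ravel(),e.ravel().round(1))
    p1=p0+(b-a)[:,0]/4;q2,r2=solve(p1);print("new",np.rad2deg(q2[0]).round(1),q2[1:].round(4),r2.round(1).tolist())
    for n,q_ in(("old",q),("new",q2)): print(n,"bar",lampX(*q_,[(284,0,56)]).round(4),"foot",lampX(*q_,[(6,0,197)]).round(4),"tube",lampX(*q_,[(10,0,56)]).round(4))
E
python3 ang.py
```

```text
old 84.8 [ 0.5348 -0.0851  0.0098] [[-1.6, 0.5], [0.0, -0.4], [0.7, 0.6], [2.6, -1.1], [-0.4, 0.1], [-0.4, -0.3]]
flow px [[-0.30000001192092896, -0.8199999928474426], [-0.4399999976158142, -1.2999999523162842], [-1.7200000286102295, -2.990000009536743], [-1.8799999952316284, -3.0399999618530273], [-3.2300000190734863, -3.690000057220459], [-1.7899999618530273, -2.6600000858306885]] [1 1 1 1 1 1] [ 6.6  2.7  2.5 16.7 48.8  8.4]
new 88.7 [ 0.5359 -0.0846  0.0099] [[-1.8, 0.3], [0.1, -0.1], [0.4, 0.1], [2.2, -1.2], [0.3, 0.9], [-1.4, -0.4]]
old bar [[ 0.5397 -0.0605  0.2826]] foot [[ 0.5073 -0.2232  0.0187]] tube [[ 0.5348 -0.0851  0.0098]]
new bar [[ 0.5371 -0.0785  0.2838]] foot [[ 0.5084 -0.2229  0.009 ]] tube [[ 0.5359 -0.0846  0.0099]]
```

Bar tracking gives 88.7° now (84.8° before), with the foot about 2.5 mm off the table. I'll keep pushing until contact.

```bash
for i in 1; do python3 drive.py '[[0,0,0,0,-0.003,0,0.01],[0,0,0,0,0,0,0.01],[0,0,0,0,0,0,0.01]]'; python3 drive.py '[[0,0,0,0,-0.003,0,0.01],[0,0,0,0,0,0,0.01],[0,0,0,0,0,0,0.01]]'; python3 drive.py '[[0,0,0,0,-0.003,0,0.01],[0,0,0,0,0,0,0.01],[0,0,0,0,0,0,0.01]]'; done | grep -E 'eef|force'; python3 ang.py | grep new
```

```text
eef_pos: [0.539, -0.079, 0.288]
ft_force: [-2.4, 3.5, 14.7]
finger_force: 41.8
eef_pos: [0.539, -0.0797, 0.2881]
ft_force: [-0.9, 12.2, 14.7]
finger_force: 42.0
eef_pos: [0.5387, -0.0817, 0.2889]
ft_force: [-1.4, 14.6, 20.2]
finger_force: 42.5
new 90.2 [ 0.5365 -0.0848  0.0099] [[-2.0, 0.3], [-0.0, 0.2], [-0.1, -0.1], [1.7, -1.6], [11.0, 3.0], [-1.9, -0.6]]
new bar [[ 0.5363 -0.0859  0.2839]] foot [[ 0.509  -0.223   0.0053]] tube [[ 0.5365 -0.0848  0.0099]]
```

The foot is bearing: force jumped from 3.5 to 12 N with motion blocked. I'll ease off slightly and check that it's steady.

```bash
python3 drive.py '[[0,0,0,0,0.002,0,0.01],[0,0,0,0,0,0,0.01],[0,0,0,0,0,0,0.01],[0,0,0,0,0,0,0.01]]'; python3 drive.py '[[0,0,0,0,0,0,0.01],[0,0,0,0,0,0,0.01],[0,0,0,0,0,0,0.01],[0,0,0,0,0,0,0.01],[0,0,0,0,0,0,0.01],[0,0,0,0,0,0,0.01],[0,0,0,0,0,0,0.01],[0,0,0,0,0,0,0.01],[0,0,0,0,0,0,0.01],[0,0,0,0,0,0,0.01]]'; python3 ang.py | grep new
```

```text
time_s: 22.2
eef_pos: [0.539, -0.0802, 0.2882]
tool_rot: [0.099, 0.995, 0.002, 0.002]
ft_force: [-0.3, 12.9, 16.0]
finger_gap: 0.0173
finger_force: 42.1
time_s: 23.03
eef_pos: [0.5389, -0.0802, 0.2882]
tool_rot: [0.099, 0.995, 0.002, 0.002]
ft_force: [-0.2, 13.6, 16.1]
finger_gap: 0.0179
finger_force: 42.1
new 89.9 [ 0.5369 -0.0842  0.0099] [[-2.0, 0.3], [-0.0, 0.1], [-0.1, -0.1], [1.8, -1.6], [11.4, 3.1], [-1.9, -0.7]]
new bar [[ 0.5369 -0.0838  0.2839]] foot [[ 0.5094 -0.2225  0.0061]] tube [[ 0.5369 -0.0842  0.0099]]
```

```bash
python3 -c "
from cell import robot, get_image, get_calibration
print(robot.sign_off())"
```

```text
the job is handed in; nothing more can be done
None
```

The battery is fully home in the lamp, the stand is out at its stop, and the lamp stands upright at about 90° with the arm still holding it by the bar. I handed the job in at about 23 s; no verdict came back.

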